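# Turn the hall heating up one click and enter it

### The arm

A 6-joint arm with a two-finger parallel gripper is mounted at the origin on the work surface. World frame = base frame: x ahead of the robot, y to its left, z up, the work surface at z = 0. Lengths are in m, angles in rad, forces in N, time in s.
With the tool pointing down it reaches from about 0.3 to 0.775 m from the base axis. Payload 14.6 kg.
Tool frame: the origin (TCP) lies midway between the tips of the shut fingers; the grasp point (between the pads) lies 19 mm behind it; z points along the fingers, y is the line along which they close (so a half turn about z gives the same grasp; the last joint's range is limited). The gripper opens to 85 mm and grips with 20 to 120 N. Pads are 22 mm wide; open, the fingers measure 114 mm over their backs; the gripper's body (76 mm by 85 mm) begins 54 mm behind the grasp point. The pads swing forward as they close: fully open they stand 13 mm farther back than shut.
Start: joints at [-1.387, 0.3, 1.521, -0, 1.321, -0.067], TCP at [0.136, -0.533, 0.231] pointing down, gripper open.
Joint ranges: [-3.03, 3.03], [-0.79, 2.21], [0.23, 2.52], [-1.04, 4.18], [0, 3.07], [-2.55, 2.55]. Speed limits (rad/s): [2.22, 2.22, 2.57, 3.14, 3.14, 3.14].

### API

Orientations are given as a 3x3 rotation matrix whose columns are the frame's x, y, z axes.
In Python, from rig import readout, read_camera, order gives the robot as it stands. The module is installed in compiled form; this text tells all that it offers.
- The arm moves only by the shell command python3 -m creep 'ROWS'. ROWS is JSON, a list of rows, each a list of 7 numbers: the shift along the world's x, y, z each as a share of 25 mm, from -1 to 1, then the turn, a rotation vector about the world's x, y, z each as a share of 6 degrees, from -1 to 1, then the opening, from 0 (shut) to 1 (fully open). A call has 1 to 8 rows; each row shifts and turns the commanded pose from where the row before left it; what a row does not reach is not made up. A row lasts 1/12 s, in which the tool goes at most 41.7 mm and 7.16 degrees, less where a joint would pass 70% of its speed; a pose out of reach is approached as far as the arm can. A call with a number of a shift or a turn outside -1 to 1 is refused whole. A call with a gripper value outside its range is refused whole. The fingers move at their own pace and stop on an object; the grip force is fixed at half the most. Time passes only in rows, so rows that do not move let the fingers close. It gives the time, the measured TCP pose, the force, the opening and the grip force at its end, in the units of the state.
- readout.get_state(): the state, without advancing time (a new reading comes with each control period).
- read_camera(name): name is "scene" or "top" or "wrist"; returns a dict with "image" (480x640x3 uint8, blue, green, red), "fov_y" (degrees; the focal length in pixels is half the picture's height over the tangent of half this angle, whatever the lens; pixels are square), "cx", "cy" (the principal point, pixels), "rvec" (rotation vector, rad) and "tvec" (3), from world to camera coordinates, as OpenCV has them; the wrist camera has in their place "mount" (4x4, takes a point from camera to tool coordinates, whose origin is the TCP and whose axes are the flange's). Camera axes: x right, y down, z forward; pixel columns grow to the right and rows downward; lengths in m; the calibration is good to about 2 mm. A picture is of the moment at which its call begins: read the wrist's pose just before it. There is no depth.
- order.job_done(): hands the job in; it is judged then, once.
The state is a dict: "clock": time; "q": joint angles; "qd": joint speeds; "joint_efforts": joint torques, N m; "tcp_pos": TCP position; "tool_rot": TCP orientation; "force": force on the tool from outside, world axes, zero at the start; "moment": the same for the moment, N m; "finger_gap": finger opening in m; "grip_force": force on a finger pad.
Only numpy, scipy, OpenCV 4.12 (cv2) and the standard library are available. Lean on these libraries where they do the work, as an engineer would, in place of code of your own. Each camera call takes 0.05 s, during which the arm holds its last target. There are 200 camera calls.

### The job

Turn the heating up by one step: with a fingertip, drag the knurled dial of the heating control clockwise (seen from above) until it clicks into the next notch, one notch only and not a notch the other way, and let go of it. Then press the round button beside the dial fully down and let it come up again. Use fingertip friction only, pinch or lift nothing, and leave the bowl, the keys and the paperweight where they are.

Things in the scene. Friction and masses are not known exactly. Their poses are not given: they have to be found in the camera images.
- control: white heating control, a flat box 130 x 220 x 36 mm (x, y, z), screwed to the shelf. Origin: centre of its underside; z up. Its dial is in the half towards its +y, its button in the half towards its -y. On its top lie a flat black display, four screw heads and seven thin black tick marks around the dial, one every 30 degrees.
- dial_top (a point): centre of the flat top face of the dial, on the dial's upright axis, 56 mm above the shelf; at (0, +42, 56) mm in the control's frame; fixed to the control, it does not turn. The dial is a disc, coated all over in grippy dark rubber (friction roughly 1, so 5 to 10 N of fingertip pressure drags it), 92 mm in diameter and 18 mm thick with a knurled rim (bare, 2 mm above the white box); its flat face is free all over, with a thin flush white pointer line near the edge.
- dial (a joint): angle of the dial (rad), growing clockwise seen from above. It starts at rest in the notch at 0, its pointer on the middle tick (towards the control's -x). Notches every 30 degrees (0.524 rad); next one clockwise is 0.524. A click spring needs about 0.055 N m to pass the hump half-way between notches and then pulls the dial to the nearest notch when it is let go; friction 0.01 N m. The dial cannot be pushed down.
- enter_top (a point): centre of the top of the round grey push button, 28 mm in diameter, in a low grey housing 44 mm across and 12 mm high, so that the button top stands 58 mm above the shelf and 10 mm above its housing; at (+25, -68, 58) mm in the control's frame. Pressed straight down against a spring.
- enter (a joint): travel of the push button (m): 0 is up, 0.006 fully down; fully down takes 5 N; it springs back when let go.
- bowl: loose tan clay bowl, 110 mm across, 45 mm high, on the shelf beside the control. Origin: centre of its underside. Not to be moved.
- keys: loose pewter key ring with two keys lying flat, about 95 x 50 mm, 5 mm thick. Origin: centre of the ring, on the shelf. Not to be moved.
- paperweight: loose lime glass paperweight, a dome 68 mm across and 43 mm high. Origin: centre of its underside. Not to be moved.

How it is judged:
By the outcome, as a careful person would: the job done as asked, in the order asked, and still so for the second after the job is handed in, with the robot touching nothing.
It also fails if it takes over 45 s, if anything falls off the work surface, if the arm or the gripper's body presses on something with over 40 N, if the wrist force passes 120 N, or if a joint passes its speed limit or range.

## Working session

There is one attempt and no reset: what is moved stays moved. The work goes in short steps, Python scripts to look and compute and a shell command to move; the robot and the scene stay as the last step left them, time stands still between calls to the robot, and variables do not carry over. Pictures are saved under pics/ and viewed, at most 10 in all, crops included, and the job is handed in when it is done.

```bash
mkdir -p pics; python3 - <<'E'
from rig import readout, read_camera
import cv2
s=readout.get_state();print(s)
for n in("scene","top"):
    c=read_camera(n);cv2.imwrite(f"pics/{n}0.png",c["image"]);print(n,{k:v for k,v in c.items() if k!="image"})
E
```

```text
{'clock': 0.0, 'q': array([-1.38659461e+00,  3.00494751e-01,  1.52159750e+00,  1.58081933e-05,
        1.32069425e+00, -6.66262631e-02]), 'qd': array([ 0.00018564,  0.00072151, -0.00125077, -0.00110866,  0.00171185,
        0.00084214]), 'joint_efforts': array([-1.05681829e-03, -5.43500268e+01, -3.61793017e+01, -9.66888206e-05,
        4.00765945e-03,  4.73879027e-06]), 'tcp_pos': array([ 0.1364565 , -0.53255798,  0.23070139]), 'tool_rot': array([[ 9.68708227e-01,  2.48202196e-01, -2.03610856e-04],
       [ 2.48202262e-01, -9.68707517e-01,  1.17646072e-03],
       [ 9.47607680e-05, -1.19018385e-03, -9.99999287e-01]]), 'force': array([-0.32575968, -0.08324828, -0.73715068]), 'moment': array([-0.05563463,  0.01245107,  0.01473934]), 'grip_force': 0.0, 'finger_gap': 0.08547590656887524}
scene {'fov_y': 49.05398321195372, 'cx': 321.99402313484387, 'cy': 239.97593393487008, 'rvec': array([ 2.00214423,  1.01411687, -0.5003489 ]), 'tvec': array([-0.38865193, -0.19605581,  1.46868875])}
top {'fov_y': 52.58253312513493, 'cx': 326.72456499681743, 'cy': 244.77797963231095, 'rvec': array([ 2.17541873, -2.17676554,  0.12293601]), 'tvec': array([0.03479713, 0.59196069, 0.93146854])}
```

View pics/top0.png

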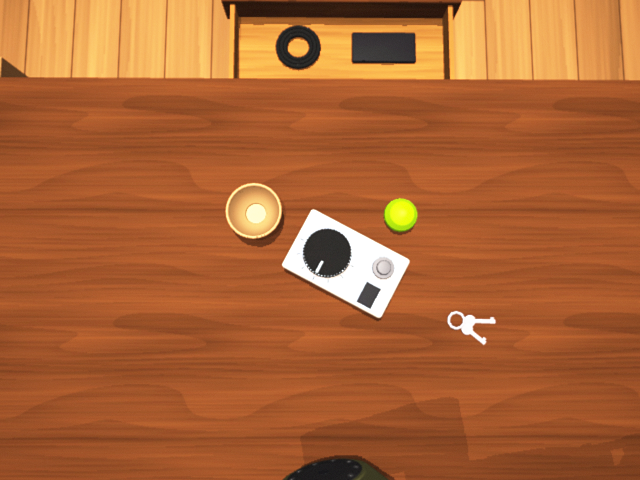

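View pics/scene0.png

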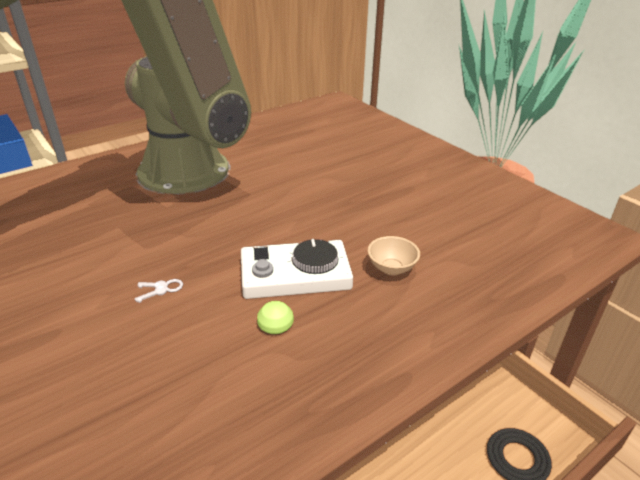

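The top view shows the dial at about (327,253), its pointer towards (319,268), the button at (383,267), the bowl at (254,211), the paperweight at (401,215) and the keys at (470,325). I'll enlarge the control.

```bash
cat > h.py <<'E'
import numpy as np,cv2
from rig import readout, read_camera
def ray(c,u,v,z):
    f=240/np.tan(np.radians(c["fov_y"]/2)); R=cv2.Rodrigues(c["rvec"])[0]
    o=-R.T@c["tvec"]; d=R.T@np.array([(u-c["cx"])/f,(v-c["cy"])/f,1]); return o+d*(z-o[2])/d[2]
E
python3 - <<'E'
from h import *
c=read_camera("top")
cv2.imwrite("pics/crop1.png",cv2.resize(c["image"][200:325,275:420],None,fx=4.8,fy=4.8,interpolation=cv2.INTER_CUBIC))
for n,u,v,z in[("dial",327,253,.056),("ptr",319,268,.056),("btn",383.5,267,.058),("c1",314,210,.036),("c2",410,263,.036),("c3",380,319,.036),("c4",282,268,.036),("bowl",254,211,.045),("pw",401,215,.02),("keys",456,320,.005)]: print(n,ray(c,u,v,z).round(4))
E
```

```text
dial [0.5734 0.0343 0.056 ]
ptr [0.5447 0.0496 0.056 ]
btn [ 0.5464 -0.0738  0.058 ]
c1 [0.6605 0.0596 0.036 ]
c2 [ 0.5554 -0.1288  0.036 ]
c3 [ 0.4468 -0.0685  0.036 ]
c4 [0.5457 0.1219 0.036 ]
bowl [0.6568 0.1768 0.045 ]
pw [ 0.6532 -0.1154  0.02  ]
keys [ 0.4429 -0.2248  0.005 ]
```

View pics/crop1.png

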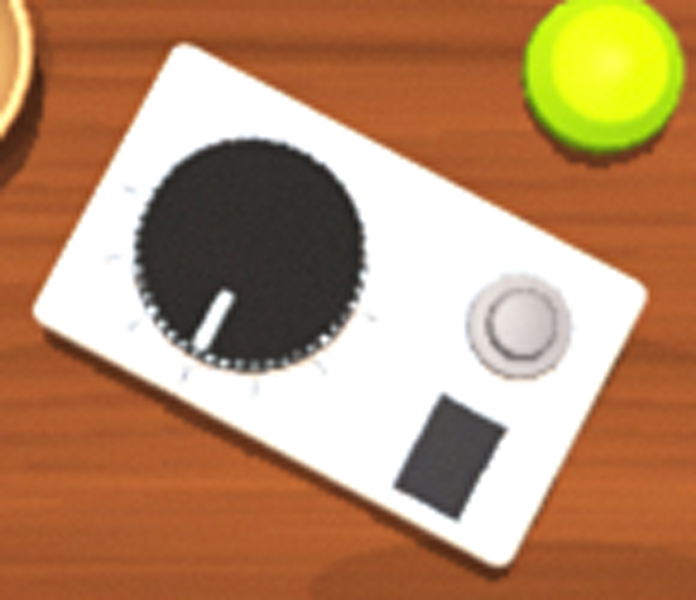

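The crop gives the dial centre at about (327.1,252.7) and the button at (384,267.3). The pointer is on the middle tick, and the control's yaw is about -28°. I'll move above the dial with the fingers shut.

```bash
python3 -m creep '[[0.83,0.99,0,0,0,0,0],[0.83,0.99,0,0,0,0,0],[0.83,0.99,0,0,0,0,0],[0.83,0.99,0,0,0,0,0],[0.83,0.99,0,0,0,0,0],[0.83,0.99,0,0,0,0,0],[0.83,0.99,0,0,0,0,0],[0.83,0.99,0,0,0,0,0]]'
python3 -m creep '[[0.83,0.99,0,0,0,0,0],[0.83,0.99,0,0,0,0,0],[0.83,0.99,0,0,0,0,0],[0.83,0.99,0,0,0,0,0],[0.83,0.99,0,0,0,0,0],[0.83,0.99,0,0,0,0,0],[0.83,0.99,0,0,0,0,0],[0.83,0.99,0,0,0,0,0]]'
python3 -m creep '[[0.83,0.99,0,0,0,0,0],[0.83,0.99,0,0,0,0,0],[0.83,0.99,0,0,0,0,0],[0.83,0.99,0,0,0,0,0],[0.83,0.99,0,0,0,0,0],[0.83,0.99,0,0,0,0,0],[0,0,0,0,0,0,0],[0,0,0,0,0,0,0]]'
python3 - <<'E'
from h import *
s=readout.get_state();print(s)
c=read_camera("wrist");cv2.imwrite("pics/w1.png",c["image"]);print({k:v for k,v in c.items() if k!="image"})
E
```

```text
clock: 0.82
tcp_pos: [0.3032, -0.3334, 0.2312]
tool_rot: [[0.969, 0.248, -0.0], [0.248, -0.969, 0.0], [-0.0, -0.0, -1.0]]
force: [-0.0, 0.0, 0.5]
finger_gap: -0.0004
grip_force: 0.0
clock: 1.48
tcp_pos: [0.4692, -0.1353, 0.2312]
tool_rot: [[0.969, 0.248, -0.0], [0.248, -0.969, 0.0], [-0.0, -0.0, -1.0]]
force: [1.0, -0.8, 0.2]
finger_gap: 0.0002
grip_force: 0.0
clock: 2.15
tcp_pos: [0.5932, 0.0128, 0.2304]
tool_rot: [[0.968, 0.25, -0.001], [0.25, -0.968, 0.0], [-0.001, -0.0, -1.0]]
force: [-0.0, -0.3, 0.3]
finger_gap: -0.0002
grip_force: 0.0
{'clock': 2.15, 'q': array([-4.00613185e-02,  3.98434419e-01,  1.39092714e+00, -1.03631223e-05,
        1.35353232e+00,  1.27792232e+00]), 'qd': array([-0.03795413, -0.02989666,  0.03176909, -0.00330415, -0.00163857,
       -0.01390911]), 'joint_efforts': array([ 2.21841194e+00, -5.94281459e+01, -3.80693042e+01,  1.38618140e-01,
        6.75823598e-03,  2.73102745e-01]), 'tcp_pos': array([0.59323685, 0.01284834, 0.23041438]), 'tool_rot': array([[ 9.68211348e-01,  2.50130155e-01, -1.30058205e-03],
       [ 2.50130419e-01, -9.68212152e-01,  4.20033032e-05],
       [-1.24873306e-03, -3.65983209e-04, -9.99999153e-01]]), 'force': array([-0.01173735, -0.26395137,  0.3321172 ]), 'moment': array([-0.02488171, -0.04551643,  0.00056822]), 'grip_force': 0.0, 'finger_gap': -0.00020931390521803186}
{'fov_y': 62.64841415054812, 'cx': 317.3898898403378, 'cy': 242.9088336939025, 'mount': array([[-5.91806512e-04, -9.46404236e-01, -3.22984012e-01,
         8.41267125e-02],
       [ 9.99999768e-01, -4.51563522e-04, -5.09142060e-04,
         1.31557097e-03],
       [ 3.36006405e-04, -3.22984238e-01,  9.46404284e-01,
        -1.42390675e-01],
       [ 0.00000000e+00,  0.00000000e+00,  0.00000000e+00,
         1.00000000e+00]])}
```

View pics/w1.png

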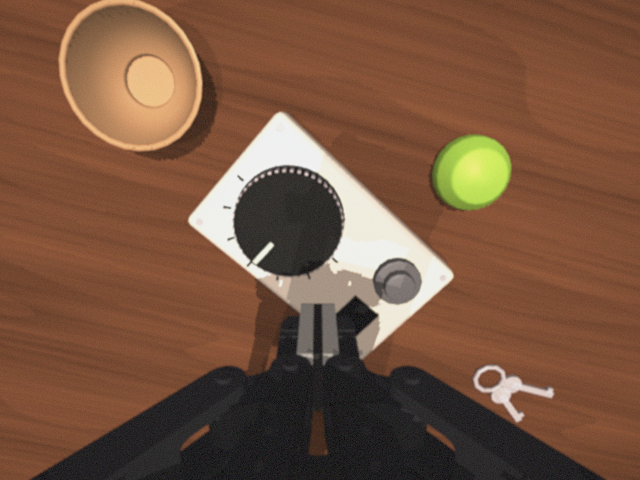

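The wrist view shows the dial centre at (289,219), with the pointer from (253,263) to (272,245), and the button top at about (400,285). I'll cross-check these against the top camera.

```bash
python3 - <<'E'
from h import *
s=readout.get_state();c=read_camera("wrist")
T=np.eye(4);T[:3,:3]=s["tool_rot"];T[:3,3]=s["tcp_pos"];M=np.linalg.inv(T@c["mount"])
c["rvec"]=cv2.Rodrigues(M[:3,:3])[0];c["tvec"]=M[:3,3]
for u,v,z in[(289,219,.056),(400,285,.058),(253,263,.056)]:print(ray(c,u,v,z).round(4))
print(s["tcp_pos"])
E
```

```text
[0.5841 0.0329 0.056 ]
[ 0.5505 -0.0748  0.058 ]
[0.5379 0.0542 0.056 ]
[0.5928078  0.0119342  0.23067671]
```

The two cameras agree once the visible rim is allowed for. That puts the dial at about (0.575, 0.0335) and the button at about (0.547, -0.0745). I'll descend.

```bash
python3 -m creep '[[0,0,-1,0,0,0,0],[0,0,-1,0,0,0,0],[0,0,-1,0,0,0,0],[0,0,-1,0,0,0,0],[0,0,-1,0,0,0,0],[0,0,-1,0,0,0,0],[0,0,-0.6,0,0,0,0],[0,0,0,0,0,0,0]]'
python3 -m creep '[[0,0,-0.1,0,0,0,0],[0,0,-0.1,0,0,0,0],[0,0,0,0,0,0,0]]'
```

```text
clock: 2.92
tcp_pos: [0.591, 0.0107, 0.0633]
tool_rot: [[0.969, 0.247, -0.005], [0.247, -0.969, 0.0], [-0.005, -0.001, -1.0]]
force: [-0.4, 0.4, -1.0]
finger_gap: 0.0
grip_force: 0.0
clock: 3.17
tcp_pos: [0.5934, 0.0114, 0.0623]
tool_rot: [[0.969, 0.248, 0.002], [0.248, -0.969, -0.0], [0.002, 0.0, -1.0]]
force: [0.2, 0.1, -0.1]
finger_gap: -0.0001
grip_force: 0.0
```

```bash
python3 -m creep '[[0,0,-0.1,0,0,0,0],[0,0,-0.05,0,0,0,0],[0,0,0,0,0,0,0]]'; python3 -m creep '[[0,0,-0.05,0,0,0,0],[0,0,0,0,0,0,0],[0,0,0,0,0,0,0]]'
```

```text
clock: 3.42
tcp_pos: [0.593, 0.0117, 0.0577]
tool_rot: [[0.969, 0.248, 0.0], [0.248, -0.969, 0.0], [0.0, 0.0, -1.0]]
force: [0.2, 0.1, -0.1]
finger_gap: 0.0003
grip_force: 0.0
clock: 3.67
tcp_pos: [0.593, 0.0118, 0.0563]
tool_rot: [[0.969, 0.248, -0.0], [0.248, -0.969, 0.0], [-0.0, -0.0, -1.0]]
force: [0.6, -0.3, 0.1]
finger_gap: 0.0
grip_force: 0.0
```

```bash
python3 -m creep '[[0,0,-0.04,0,0,0,0],[0,0,0,0,0,0,0],[0,0,0,0,0,0,0]]'; python3 -m creep '[[0,0,-0.02,0,0,0,0],[0,0,0,0,0,0,0],[0,0,0,0,0,0,0]]'
```

```text
clock: 3.92
tcp_pos: [0.5934, 0.0119, 0.056]
tool_rot: [[0.969, 0.248, 0.001], [0.248, -0.969, 0.0], [0.001, 0.0, -1.0]]
force: [-2.1, 0.4, 6.6]
finger_gap: -0.0001
grip_force: 3.2
clock: 4.17
tcp_pos: [0.5935, 0.0119, 0.056]
tool_rot: [[0.969, 0.248, 0.002], [0.248, -0.969, 0.0], [0.002, 0.0, -1.0]]
force: [-3.0, 1.4, 10.0]
finger_gap: -0.0002
grip_force: 5.3
```

There is about 10 N of contact force. I'll drag 30° clockwise along the arc, turning the tool with it.

```bash
python3 -m creep '[[-0.078,-0.061,0,0,0,-0.83,0],[-0.083,-0.054,0,0,0,-0.83,0],[-0.088,-0.047,0,0,0,-0.83,0],[0,0,0,0,0,0,0]]'; python3 -m creep '[[-0.091,-0.039,0,0,0,-0.83,0],[-0.094,-0.031,0,0,0,-0.83,0],[-0.097,-0.022,0,0,0,-0.83,0],[0,0,0,0,0,0,0],[0,0,0,0,0,0,0]]'
python3 - <<'E'
from h import *
c=read_camera("wrist");cv2.imwrite("pics/w2.png",c["image"])
E
```

```text
clock: 4.5
tcp_pos: [0.5872, 0.0081, 0.056]
tool_rot: [[1.0, -0.016, 0.002], [-0.016, -1.0, 0.001], [0.002, -0.001, -1.0]]
force: [-0.7, 4.7, 9.1]
finger_gap: -0.0001
grip_force: 4.2
clock: 4.92
tcp_pos: [0.5803, 0.0062, 0.056]
tool_rot: [[0.963, -0.268, 0.002], [-0.268, -0.963, 0.001], [0.002, -0.002, -1.0]]
force: [-2.2, 8.0, 9.7]
finger_gap: 0.0003
grip_force: 5.0
```

View pics/w2.png

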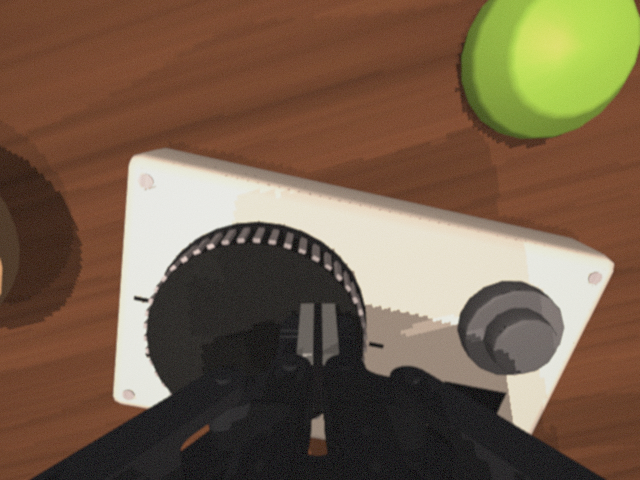

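The pointer is hidden by the gripper in the wrist view. I'll try the scene camera before letting go.

```bash
python3 - <<'E'
from h import *
a=read_camera("scene")["image"][215:315,225:375];b=read_camera("top")["image"][200:325,275:420]
a=cv2.resize(a,(600,400),interpolation=2);b=cv2.resize(b,(200,172))
a[:172,400:]=b
cv2.imwrite("pics/s2.png",a)
E
```

```text
(no output)
```

View pics/s2.png

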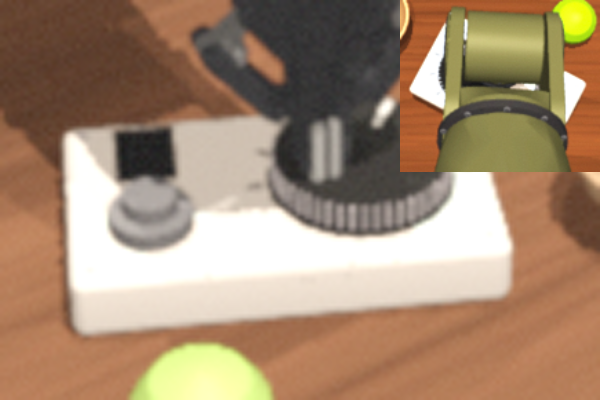

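The pointer shows at about (385,110) in the crop. It was at about (352,112) before, so it has moved clockwise by roughly a notch. I'll lift off and look.

```bash
python3 -m creep '[[0,0,0.1,0,0,0,0],[0,0,0.3,0,0,0,0],[0,0,1,0,0,0,0],[0,0,1,0,0,0,0],[0,-1,1,0,0,0.8,0],[0,-1,0,0,0,0.8,0],[0,-1,0,0,0,0.8,0],[0,0,0,0,0,0,0]]'
python3 - <<'E'
from h import *
c=read_camera("wrist");s=readout.get_state();cv2.imwrite("pics/w3.png",c["image"]);print(s["tcp_pos"],s["tool_rot"])
E
```

```text
clock: 5.73
tcp_pos: [0.5797, -0.0733, 0.1407]
tool_rot: [[1.0, -0.017, 0.001], [-0.017, -1.0, -0.001], [0.001, 0.001, -1.0]]
force: [0.0, -0.7, 0.0]
finger_gap: 0.0003
grip_force: 0.0
[ 0.57957824 -0.07151295  0.14023966] [[ 9.99769805e-01 -2.14532510e-02  3.07366190e-04]
 [-2.14531527e-02 -9.99769804e-01 -3.19338370e-04]
 [ 3.14146282e-04  3.12670886e-04 -9.99999902e-01]]
```

View pics/w3.png

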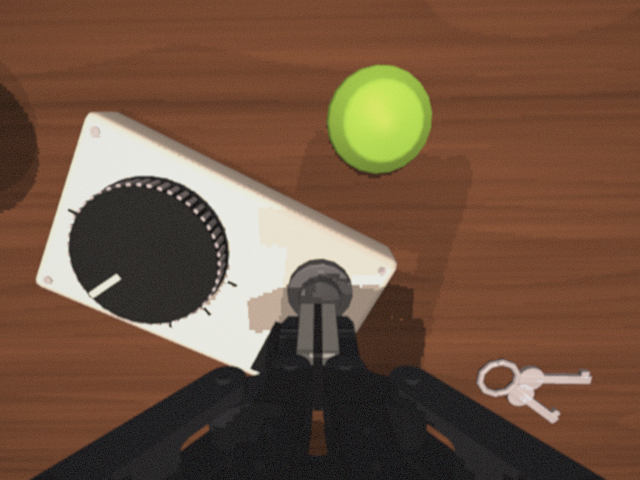

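The pointer runs from (92,295) to (119,278), and the button top is at about (321,296). I'll check the dial angle and the button offset.

```bash
python3 - <<'E'
from h import *
s=readout.get_state();c=read_camera("wrist")
T=np.eye(4);T[:3,:3]=s["tool_rot"];T[:3,3]=s["tcp_pos"];M=np.linalg.inv(T@c["mount"])
c["rvec"]=cv2.Rodrigues(M[:3,:3])[0];c["tvec"]=M[:3,3]
a,b=ray(c,92,295,.056),ray(c,119,278,.056);d=a-b
print(a,b,np.degrees(np.arctan2(d[1],d[0])))
for p in[(95,131),(381,270),(48,281)]:print(ray(c,*p,.037))
print(ray(c,321,296,.058),ray(c,320,289,.048),s["tcp_pos"])
E
```

```text
[0.55483082 0.071468   0.056     ] [0.56618762 0.05212913 0.056     ] 120.42369531930025
[0.65406482 0.05940458 0.037     ]
[ 0.55995865 -0.11489041  0.037     ]
[0.55684014 0.11145388 0.037     ]
[ 0.55191944 -0.07411322  0.058     ] [ 0.55202214 -0.07354614  0.048     ] [ 0.57957824 -0.07151295  0.14023966]
```

The dial turned about 31° and is seated in the next notch. Next is the button.

```bash
python3 -m creep '[[-0.6,-0.05,0,0,0,0,0],[-0.62,-0.05,0,0,0,0,0],[0,0,0,0,0,0,0],[0,0,-1,0,0,0,0],[0,0,-1,0,0,0,0],[0,0,-1,0,0,0,0],[0,0,0,0,0,0,0],[0,0,0,0,0,0,0]]'; python3 -m creep '[[0,0,-0.1,0,0,0,0],[0,0,-0.1,0,0,0,0],[0,0,-0.1,0,0,0,0],[0,0,-0.1,0,0,0,0],[0,0,0,0,0,0,0],[0,0,0,0,0,0,0]]'
```

```text
clock: 6.5
tcp_pos: [0.5492, -0.0715, 0.0645]
tool_rot: [[1.0, -0.019, -0.002], [-0.019, -1.0, 0.0], [-0.002, -0.0, -1.0]]
force: [-0.4, 0.1, 1.8]
finger_gap: 0.0
grip_force: 0.0
clock: 7.0
tcp_pos: [0.5497, -0.0722, 0.0553]
tool_rot: [[1.0, -0.019, 0.001], [-0.019, -1.0, -0.0], [0.001, 0.0, -1.0]]
force: [1.3, 0.8, 2.9]
finger_gap: -0.0001
grip_force: 1.5
```

```bash
python3 -m creep '[[0,0,-0.1,0,0,0,0],[0,0,-0.06,0,0,0,0],[0,0,0,0,0,0,0],[0,0,0,0,0,0,0]]'; python3 -m creep '[[0,0,-0.04,0,0,0,0],[0,0,-0.03,0,0,0,0],[0,0,0,0,0,0,0],[0,0,0,0,0,0,0]]'
```

```text
clock: 7.33
tcp_pos: [0.5497, -0.0722, 0.0519]
tool_rot: [[1.0, -0.019, 0.001], [-0.019, -1.0, -0.0], [0.001, 0.0, -1.0]]
force: [-2.7, 1.4, 14.2]
finger_gap: 0.0
grip_force: 7.5
clock: 7.67
tcp_pos: [0.5499, -0.0722, 0.0516]
tool_rot: [[1.0, -0.019, 0.002], [-0.019, -1.0, -0.0], [0.002, 0.0, -1.0]]
force: [-10.0, 2.8, 32.7]
finger_gap: -0.0
grip_force: 16.3
```

The force has risen sharply past the 5 N spring, at z = 0.052, so the button is at its bottom stop. I'll release it and check.

```bash
python3 -m creep '[[0,0,0.2,0,0,0,0],[0,0,0.5,0,0,0,0],[0,0,1,0,0,0,0],[0,0,1,0,0,0,0],[-0.5,-0.5,1,0,0,0,0],[-1,-0.5,1,0,0,0,0],[-1,-0.5,1,0,0,0,0],[-1,-0.5,0,0,0,0,0]]'
python3 -m creep '[[-1,-1,0,0,0,0,0],[-1,-1,0,0,0,0,0],[-1,-1,0,0,0,0,0],[-1,-1,0,0,0,0,0],[0,-1,0,0,0,0,0],[0,-1,0,0,0,0,0],[0,0,0,0,0,0,0],[0,0,0,0,0,0,0]]'
python3 - <<'E'
from h import *
a=cv2.resize(read_camera("scene")["image"][215:345,125:425],(780,338),interpolation=2);b=read_camera("top")["image"][170:345,220:500]
b=cv2.resize(b,(416,260),interpolation=2)
o=np.zeros((598,780,3),np.uint8);o[:338]=a;o[338:,:416]=b
cv2.imwrite("pics/f.png",o)
E
```

```text
clock: 8.33
tcp_pos: [0.4618, -0.1229, 0.1959]
tool_rot: [[1.0, -0.019, 0.005], [-0.019, -1.0, -0.002], [0.005, 0.002, -1.0]]
force: [0.2, -0.8, 0.8]
finger_gap: 0.0002
grip_force: 0.0
clock: 9.0
tcp_pos: [0.3612, -0.2726, 0.1914]
tool_rot: [[1.0, -0.021, -0.001], [-0.021, -1.0, 0.001], [-0.001, -0.001, -1.0]]
force: [-0.7, -0.1, -0.4]
finger_gap: 0.0
grip_force: 0.0
```

View pics/f.png

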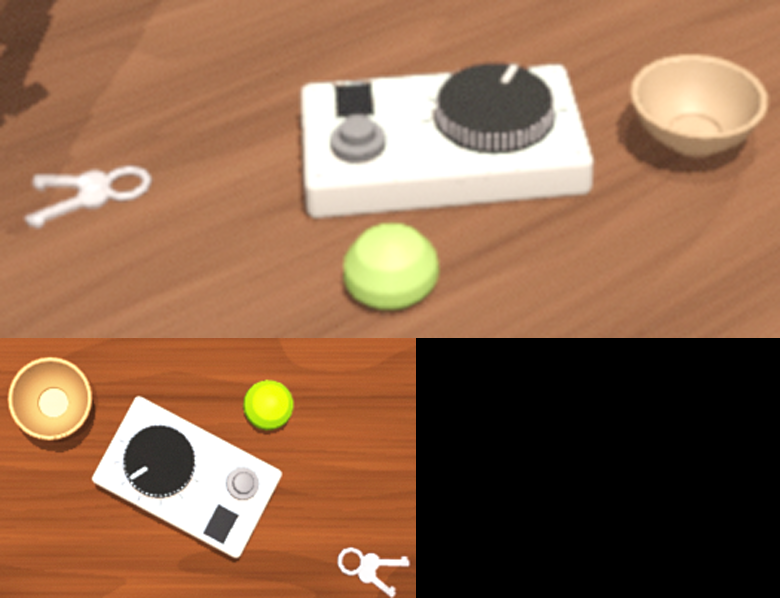

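The pointer is one notch clockwise, at (140,472) in the inset. The button is up at (243,483), and the bowl, keys and paperweight have not moved.

```bash
python3 -c "
from rig import order;print(order.job_done())"
```

```text
the job is handed in; nothing more can be done
None
```

The job is handed in: the dial was dragged one notch clockwise and released (about 31° by camera), the button was pressed to its stop and came back up, and the bowl, keys and paperweight look unmoved.

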